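# Pack the check-weighed order: unstack the scale into fitted cartons

### The job

The order stacked on the bench scale has been check-weighed; now pack it. Take the stack apart and lay every part flat and fully down in the foam recess cut for it: the small, the middle and the large bearing each in the round recess of their size (small, middle, large), and the white seal-kit box in the rectangular one. Set the parts down, do not drop them, and leave the red roll of tape where it lies.

Things in the scene. Friction and masses are not known exactly. Their poses are not given: they have to be found in the camera images.
- bearing_30: Smallest ball bearing, on top of the stack: steel ring 30 mm in outside diameter, 14 mm high, bore 10 mm, blue seals, 45 g or so. Origin: centre of its underside (lower face), z up along its axis; the yaw means nothing. Loose. It stands on the 47 mm bearing, its centre up to 4 mm off to each side.
- bearing_47: Middle ball bearing, second from the top: 47 mm outside diameter, 18 mm high, bore 20 mm, rust-brown seals, about 130 g. Origin: centre of its underside (lower face), z up along its axis; the yaw means nothing. Loose. It stands on the 62 mm bearing.
- bearing_62: Largest ball bearing: 62 mm outside diameter, 20 mm high, bore 30 mm, black seals, about 240 g. Origin: centre of its underside (lower face), z up along its axis; the yaw means nothing. Loose. It stands on the kit box.
- kit_box: Seal-kit box, rigid white carton with a blue band round one end, at the bottom of the stack on the scale's steel plate: 64 mm (its x) by 96 mm (its y) by 30 mm high, about 250 g. Origin: centre of its underside, z up. Loose.
- carton_46: Smallest shipping carton, 80 x 80 mm, for the 30 mm bearing: round recess 46 mm in diameter. Fixed, 30 mm high, filled to the rim with dark grey foam; the blue recess floor lies 6 mm below the rim, 24 mm above the bench, so the part stands proud of it. Origin: centre of the underside, straight below the recess centre; z up.
- carton_61: Middle shipping carton, 95 x 95 mm, for the 47 mm bearing: round recess 61 mm in diameter (too small for the 62 mm bearing). Fixed, 30 mm high, filled to the rim with dark grey foam; the blue recess floor lies 6 mm below the rim, 24 mm above the bench, so the part stands proud of it. Origin: centre of the underside, straight below the recess centre; z up.
- carton_80: Large square shipping carton, 114 x 114 mm, for the 62 mm bearing: round recess 80 mm in diameter. Fixed, 30 mm high, filled to the rim with dark grey foam; the blue recess floor lies 6 mm below the rim, 24 mm above the bench, so the part stands proud of it. Origin: centre of the underside, straight below the recess centre; z up.
- carton_rect: Oblong shipping carton, 116 mm (its x) by 148 mm (its y), for the kit box: rectangular recess 82 mm (x) by 114 mm (y). The box goes in lengthways, either end first. Fixed, 30 mm high, filled to the rim with dark grey foam; the blue recess floor lies 6 mm below the rim, 24 mm above the bench, so the part stands proud of it. Origin: centre of the underside, straight below the recess centre; z up.
- scale: Grey bench scale, 235 mm (its x) by 165 mm (its y), with the stack on its stainless plate: plate 150 x 150 mm, its top 45 mm above the bench, its centre 35 mm from the origin along +x; console with display at the -x end, 38 mm high. Origin: centre of its underside on the bench. It stands fast.
- tape_roll: Roll of red packing tape lying flat among the cartons, 100 mm in diameter, 48 mm high, loose, not to be shifted. Origin: centre of its underside. A pile of cardboard lids, 120 mm square, 60 mm high, also stands among the cartons; all else within reach is lower, save the stack and gear at the bench's edges (to 175 mm).
Mind the look-alikes: they are no part of the job. What is shaped like the bearing_62 but orange or yellow is not meant.

How it is judged:
By the outcome, as a careful person would: the job done as asked, in the order asked, and still so for the second after the job is handed in, with the robot touching nothing.
It also fails if it takes over 120 s, if anything falls off the work surface, if the arm or the gripper's body presses on something with over 40 N, if the wrist force passes 120 N, or if a joint passes its speed limit or range.

### The arm

A 7-joint arm with a two-finger parallel gripper is mounted at the origin on the work surface. World frame = base frame: x ahead of the robot, y to its left, z up, the work surface at z = 0. Lengths are in mm, angles in rad, forces in N, time in s.
With the tool pointing down it reaches from about 425 to 875 mm from the base axis. Payload 8.4 kg.
Tool frame: the origin (TCP) lies midway between the tips of the shut fingers; the grasp point (between the pads) lies 19 mm behind it; z points along the fingers, y is the line along which they close (so a half turn about z gives the same grasp; the last joint's range is limited). The gripper opens to 87 mm and grips with 3 to 60 N. Pads are 19 mm wide; open, the fingers measure 117 mm over their backs; the gripper's body (75 mm by 190 mm) begins 51 mm behind the grasp point.
Start: joints at [1.248, 0.333, 0.04, 1.465, -0.013, 1.343, -0.059], TCP at [144.238, -633.766, 222.546] pointing down, gripper open.
Joint ranges: [-2.58, 2.58], [-0.38, 2.09], [-1.3, 1.39], [0.25, 2.4], [-1.5, 4.64], [0.08, 2.09], [-2.65, 2.65]. Speed limits (rad/s): [2.22, 2.22, 2.79, 2.79, 3.14, 3.14, 3.14].

### API

Orientations are given as [roll, pitch, yaw] about the fixed x, y, z axes, in that order (R = Rz(yaw) Ry(pitch) Rx(roll)).
In Python, from bench import robot, let_go, close, imaging, job_done gives the robot as it stands. Calls block until the motion is done:
- robot.reach(position, orientation): joint-space move of the TCP to a pose.
- robot.movel(position, rate=150, ori=None, f_stop=None): straight line of the TCP; ori=None keeps the orientation; rate is the mean speed in mm/s. With f_stop (N) it stops when the force on the tool has changed by that much, and returns True; else False.
- robot.move_j(angles): joint-space move.
- let_go() and close(f_grip=None): open the fingers fully, or close them until they stop; f_grip is the grip in N (None keeps the last).
- robot.dwell(seconds).
- robot.solve_ik(position, orientation): joint angles nearest the present ones, or None.
- imaging.grab_frame(name): name is "scene" or "top" or "wrist"; returns (picture, depth): 420x560x3 uint8, red, green, blue; 420x560 float32, mm along the optical axis (not along the pixel's ray), 0 where there is no reading.
- imaging.calibration(name): a dict with "mtx" (3x3 intrinsics, pixels), "R" (3x3) and "t" (3): a world point X has camera coordinates R X + t. Camera axes: x right, y down, z forward; pixel columns grow to the right and rows downward; lengths in mm; the calibration is good to about 2 mm. A picture is of the moment at which its call begins: read the wrist's pose just before it. calibration takes no time and is no camera call; for the wrist camera it gives the pose at the moment of the call.
A pose or a line that the arm cannot do raises robot.IKError and nothing moves.
- job_done(): hands the job in; it is judged then, once.
Readings, each from a call of its own:
- robot.current_t(): time.
- robot.current_q(): joint angles.
- robot.current_dq(): joint speeds.
- robot.current_tau(): joint torques, N m.
- robot.current_eef_pos(): TCP position.
- robot.current_orientation(): TCP orientation.
- robot.current_contact_force(): force on the tool from outside, world axes, zero at the start.
- robot.current_moment(): the same for the moment, N m.
- robot.current_gripper_width(): finger opening in mm.
- robot.current_grip_force(): force on a finger pad.
Only numpy, scipy, OpenCV 4.12 (cv2) and the standard library are available. Lean on these libraries where they do the work, as an engineer would, in place of code of your own. Each camera call takes 0.05 s, during which the arm holds its last target. There are 200 camera calls.

## Working session

There is one attempt and no reset: what is moved stays moved. The work goes in short steps, each a Python script; the robot and the scene stay as the last script left them, time stands still between calls to the robot, and variables do not carry over. Pictures are saved under pics/ and viewed, at most 14 in all, crops included, and the job is handed in when it is done.

```bash
ls; mkdir -p pics; python3 - <<'E'
from bench import robot, imaging
import cv2, numpy as np
for n in ("scene","top"):
    p,d=imaging.grab_frame(n); np.savez(f"{n}0.npz",p=p,d=d,**imaging.calibration(n))
    cv2.imwrite(f"pics/{n}0.png",p[:,:,::-1])
    c=imaging.calibration(n); print(n,c["mtx"],-c["R"].T@c["t"],c["R"][2])
    print((d>0).mean())
E
```

```text
pics
scene [[468.58945667   0.         284.23606801]
 [  0.         468.58945667 216.25647305]
 [  0.           0.           1.        ]] [1338.37663127   38.94757424  907.96327407] [-0.66599767 -0.02656611 -0.74548062]
0.9956505102040817
top [[388.38283279   0.         280.30992187]
 [  0.         388.38283279 211.03032546]
 [  0.           0.           1.        ]] [ 373.06716288    4.81398236 1037.91074006] [ 0.21461798 -0.0160597  -0.97656603]
0.9959778911564626
```

View pics/scene0.png

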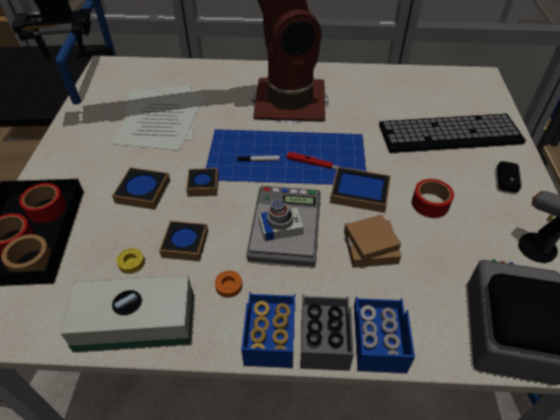

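View pics/top0.png

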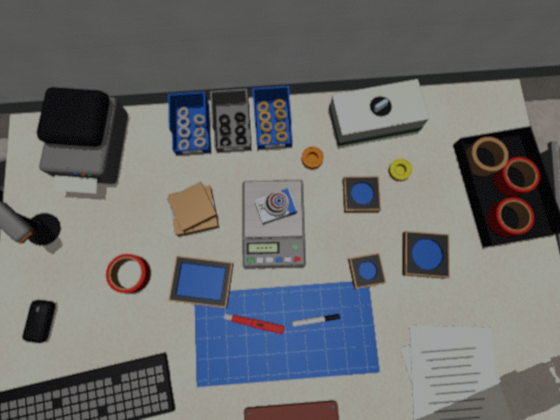

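Scene view: the stack on the scale is at about (280,213), and in the top view at (277,205). In the top view the recesses are:
- carton_46 at (367,270)
- carton_61 at (361,194)
- carton_80 at (427,255)
- carton_rect at (201,282)

The loose red tape is at (127,273) and the lids at (192,208).

Look-alikes in the top view: orange ring (312,157), yellow ring (400,169), bearings in bins (190,125)/(231,120)/(272,120), and tape rolls in the tray (488,155)/(520,177)/(515,217). I choose the stack at (277,205), because it is the only one on the scale plate.

```bash
cat > h.py <<'E'
import cv2, numpy as np
from bench import robot, let_go, close, imaging, job_done
def onplane(uv,c,z):
    uv=np.atleast_2d(np.asarray(uv,float)); K=c["mtx"]; R=c["R"]; t=c["t"]
    r=np.c_[uv,np.ones(len(uv))]@np.linalg.inv(K).T@R; o=-R.T@t
    return o+r*((z-o[2])/r[:,2])[:,None]
def cloud(d,c):
    v,u=np.indices(d.shape); K=c["mtx"]
    X=np.stack([(u-K[0,2])/K[0,0]*d,(v-K[1,2])/K[1,1]*d,d],-1)
    return (X-c["t"])@c["R"]
def blobs(mask,amin=60):
    m=cv2.morphologyEx(mask.astype(np.uint8),cv2.MORPH_OPEN,np.ones((3,3)))
    return [k for k in cv2.findContours(m,cv2.RETR_EXTERNAL,cv2.CHAIN_APPROX_NONE)[0] if cv2.contourArea(k)>amin]
def blue(p):
    h=cv2.cvtColor(p,cv2.COLOR_RGB2HSV); return (h[...,0]>100)&(h[...,0]<125)&(h[...,1]>130)&(h[...,2]>50)
def rect(pts):
    (x,y),(a,b),w=cv2.minAreaRect(np.float32(pts[:,:2])); return np.round([x,y,a,b,w],1)
def grab(n):
    c=imaging.calibration(n); p,d=imaging.grab_frame(n); return p,d,c
E
python3 - <<'E'
import numpy as np,cv2
from h import *
for n in ("top","scene"):
    f=np.load(n+"0.npz"); p,d=f["p"],f["d"]; W=cloud(d,f)
    print(n)
    for k in blobs(blue(p)):
        r=rect(onplane(k[:,0],f,24)); 
        if 250<np.hypot(r[0],r[1])<1000 and min(r[2:4])>25 and max(r[2:4])<130:
            u,v=k[:,0].mean(0); print("blue",np.round([u,v]),r, "z",W[int(v),int(u),2].round(1))
    # stack by depth heights
    s=(abs(W[...,0]-W[205,277,0])<80)&(abs(W[...,1]-W[205,277,1])<80) if n=="top" else (abs(W[...,0]-sx)<80)&(abs(W[...,1]-sy)<80)
    if n=="top": sx,sy=W[205,277,:2]
    for z0,z in ((127,"30"),(113,"47"),(95,"62"),(75,"box"),(60,"lid")):
        q=W[s&(abs(W[...,2]-z0)<4)]; 
        if len(q)>5: print(z,len(q),rect(q),q[:,2].mean().round(1))
    p4=cv2.cvtColor(p,cv2.COLOR_RGB2HSV)
    m=((p4[...,0]<8)|(p4[...,0]>172))&(p4[...,1]>150)&(p4[...,2]>80)
    for k in blobs(m): 
        r=rect(onplane(k[:,0],f,48)); 
        if 60<r[2]<150: print("red",k[:,0].mean(0).round(),r)
p,d,c=grab("wrist"); q=robot.current_eef_pos(); R=c["R"]; print(q,robot.current_orientation(),-R.T@c["t"],R[2],c["mtx"][0])
E
```

```text
top
blue [200. 281.] [428.2 207.2 114.7  83.   79. ] z 21.1
blue [367. 270.] [ 421.9 -224.8   44.6   43.5   85.7] z 19.9
blue [427. 254.] [ 452.8 -384.7   79.1   78.3   85.7] z 19.2
blue [362. 193.] [ 630.5 -235.7   60.    58.7   85.7] z 23.1
blue [271.  89.] [951.2 -10.6 106.3  34.7  85.7] z 69.5
30 91 [598.8  -8.8  27.7  28.4  35.2] 125.5
47 144 [602.3  -6.7  44.3  46.2  85.8] 111.5
62 155 [602.6  -1.5  60.9  60.7  22.3] 93.4
box 404 [ 6.016e+02 -4.000e-01  6.470e+01  9.580e+01  1.530e+01] 73.6
lid 22 [570.9  -9.3   0.9  87.   14.9] 60.1
red [258. 324.] [312.3  65.5 126.9  17.4  73. ]
red [506. 218.] [ 528.5 -598.    97.7   55.    13.8]
red [512. 182.] [ 624.6 -632.2   88.4   33.8   33.8]
scene
blue [384. 342.] [856.5 228.3 116.7 105.4   2.8] z 4.4
blue [183. 237.] [ 629.7 -233.9   60.4   59.5   76. ] z 22.5
blue [141. 185.] [ 453.3 -382.6   72.9   80.5    3. ] z 20.4
blue [202. 179.] [ 424.1 -222.3   39.3   44.3    3. ] z 21.9
blue [361. 186.] [428.2 207.3 116.   81.2  78.8] z 22.2
30 89 [604.7  -7.2  31.7  27.5   2.8] 125.0
47 130 [610.1  -2.9  39.2  45.2  10.1] 111.5
62 147 [613.4   1.9  46.7  61.3  15.3] 93.5
box 376 [605.    1.6  67.8  96.5  14.6] 73.7
lid 89 [630.6  -4.6 111.4  51.   75.1] 60.0
red [320. 162.] [365.1  97.8  65.4  17.2  69.5]
[ 144.1382289  -633.44941962  221.88166718] [-3.14036545e+00  9.15330681e-05  2.23797016e-01] [ 217.09534946 -615.97279509  384.95560523] [-0.26701196 -0.05862267 -0.96190852] [292.4294815    0.         283.39678165]
```

```bash
cat >> h.py <<'E'
DN=np.pi
def go(x,y,z,yaw=0.): robot.reach([x,y,z],[DN,0,yaw])
def tops(levels,xy,rad=70,n="wrist",name=None):
    p,d,c=grab(n); W=cloud(d,c)
    if name: cv2.imwrite(f"pics/{name}.png",p[:,:,::-1])
    near=np.hypot(W[...,0]-xy[0],W[...,1]-xy[1])<rad
    for z0 in levels:
        k=blobs(near&(abs(W[...,2]-z0)<5),20)
        if k:
            k=max(k,key=cv2.contourArea); P=onplane(k[:,0],c,z0)
            e=cv2.minEnclosingCircle(np.float32(P[:,:2])); print(z0,"circ",np.round(e[0],1),round(e[1]*2,1),"rect",rect(P),"px",k[:,0].mean(0).round())
    return p,d,c,W
E
python3 - <<'E'
from h import *
go(612,-7,280)
p,d,c,W=tops((127,113,95,75),(600,-6),name="w1")
cv2.imwrite("pics/w1c.png",cv2.resize(p[60:360,130:430,::-1],None,fx=2,fy=2))
print(robot.current_eef_pos(),robot.current_t())
E
```

```text
127 circ [600.4  -7.5] 31.0 rect [600.7  -7.6  29.2  30.2  89.8] px [284. 203.]
113 circ [603.7  -4.9] 47.7 rect [607.4  -3.8  40.   46.5  17. ] px [282. 194.]
95 circ [ 6.048e+02 -2.000e-01] 62.7 rect [610.5   3.9  46.1  62.1  36.1] px [274. 186.]
75 circ [610.7 -27.4] 72.9 rect [610.8 -28.2  65.6  36.4  15.2] px [303. 181.]
[612.01573609  -8.04792557 279.81907533] 2.9667
```

View pics/w1c.png

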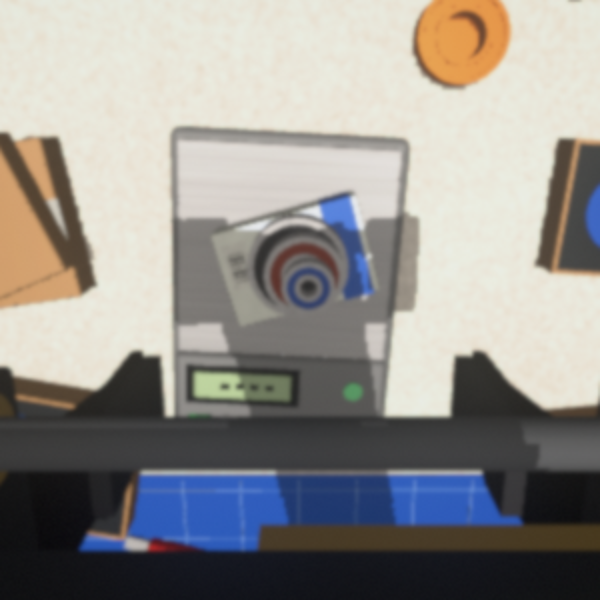

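The crop shows the stack of blue-seal, rust-seal and black bearings on the white box, with the top bearing at crop (308,288). The orange look-alike ring is off at crop (462,38). Measured diameters (31/47.7/62.7) match the given sizes. I'll pick up the small bearing.

```bash
cat >> h.py <<'E'
def pick(x,y,z,yaw,f):
    """z: TCP height of grasp"""
    go(x,y,z+60,yaw); hit=robot.movel([x,y,z],80,f_stop=8)
    close(f); robot.dwell(.2)
    print("pick hit",hit,"w",robot.current_gripper_width(),"F",robot.current_grip_force(),"p",np.round(robot.current_eef_pos(),1))
    robot.movel([x,y,z+25],60); robot.movel([x,y,230],200); print("held w",robot.current_gripper_width(),"F",robot.current_contact_force())
def place(x,y,zc,yaw):
    """zc: expected TCP height at contact"""
    go(x,y,230,yaw); robot.movel([x,y,zc+12],180); robot.dwell(.2)
    hit=robot.movel([x,y,zc-1.5],12,f_stop=3)
    print("place hit",hit,np.round(robot.current_eef_pos(),1),"yaw",robot.current_orientation()[2],"F",robot.current_contact_force())
def leave(): 
    let_go(); p=robot.current_eef_pos(); robot.movel([p[0],p[1],p[2]+60],100); p=robot.current_eef_pos(); robot.movel([p[0],p[1],230],200)
E
python3 - <<'E'
from h import *
pick(600.5,-7.5,121,0,15)
place(422,-224.5,32,0)
print(robot.current_t())
E
```

```text
pick hit False w 29.009360171638164 F 14.999974966049194 p [600.5  -7.5 121. ]
held w 29.5145253466089 F [-0.64759986 -0.84195131 -1.33438859]
place hit True [ 421.9 -224.5   31.9] yaw -2.7339858410080353e-05 F [-0.11165967 -0.6431545   5.00316353]
10.0667
```

```bash
python3 - <<'E'
from h import *
leave(); 
go(432,-224.5,230); p,d,c,W=tops((38,),(422,-225),40); cv2.imwrite("pics/p30.png",p[60:300,150:420,::-1])
go(612,-5,280); tops((113,95,75),(603,-4)); print(robot.current_t())
E
```

```text
38 circ [ 421.9 -223.3] 30.8 rect [ 422.1 -223.7   29.4   28.7    0. ] px [284. 194.]
113 circ [603.6  -5. ] 48.0 rect [604.   -5.1  46.6  46.7  89.8] px [283. 197.]
95 circ [ 6.045e+02 -5.000e-01] 62.3 rect [611.    4.   45.   62.1  35.3] px [275. 186.]
75 circ [610.9 -27.4] 73.6 rect [610.5 -27.9  65.6  37.6  16.1] px [304. 181.]
14.275
```

View pics/p30.png

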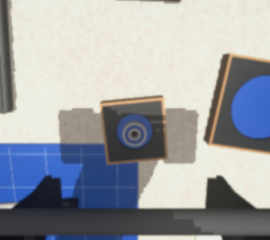

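The small bearing lies flat, centred in its blue recess at crop (134,130). Next is the middle bearing.

```bash
python3 - <<'E'
from h import *
pick(603.8,-5,95+8.5,0,25)
place(630,-235,32.5,0); leave()
go(640,-235,230); p,d,c,W=tops((42,),(630,-235),45); cv2.imwrite("pics/p47.png",p[60:300,150:420,::-1])
go(614,-1,280); tops((95,75),(604,0)); print(robot.current_t())
E
```

```text
pick hit False w 46.02627287187318 F 25.000142455101013 p [603.8  -5.1 103.5]
held w 45.91008427534728 F [ 0.19785689 -0.97309438 -2.0378917 ]
place hit True [ 629.9 -235.    32.5] yaw -4.170256342694856e-06 F [-0.56857477  0.18744045  5.84062306]
42 circ [ 629.7 -233.8] 48.0 rect [ 629.5 -233.8   46.8   46.7   90. ] px [284. 194.]
95 circ [604.3  -0.8] 62.9 rect [604.5  -0.8  61.3  61.6  89.7] px [282. 195.]
75 circ [611.  -28.8] 71.3 rect [611.1 -29.7  65.9  34.6  16.5] px [307. 184.]
24.975
```

View pics/p47.png

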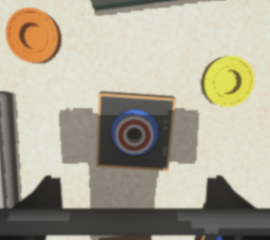

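The middle bearing sits in its recess at crop (134,133), flat and centred. Next is the large bearing.

```bash
python3 - <<'E'
from h import *
pick(604.4,-0.8,75+9,0,30)
place(453,-384,33,0); leave()
go(463,-384,230); p,d,c,W=tops((44,),(453,-384),50); cv2.imwrite("pics/p62.png",p[60:300,150:420,::-1])
go(614,0,280); tops((75,),(602,0),90,name="box")
go(438,207,280); p,d,c=grab("wrist"); 
for k in blobs(blue(p)):
    r=rect(onplane(k[:,0],c,24)); 
    if abs(r[0]-428)<40 and abs(r[1]-207)<40: print("rect recess",r)
cv2.imwrite("pics/rect.png",p[:,:,::-1]); print(robot.current_t())
E
```

```text
pick hit False w 61.096772923121215 F 30.00062495470047 p [604.5  -1.   84.2]
held w 60.90944822828769 F [ 0.54467626  0.17210696 -3.70726424]
place hit True [ 452.9 -383.9   33.1] yaw 4.962762068605464e-05 F [0.55801596 0.30080919 4.58173185]
44 circ [ 452.6 -382.7] 62.7 rect [ 453.  -383.    61.6   60.3    0. ] px [285. 195.]
75 circ [603.4   0.8] 112.9 rect [6.03e+02 6.00e-01 6.56e+01 9.59e+01 1.50e+01] px [283. 192.]
rect recess [427.  207.  114.   82.2  78.7]
37.7417
```

View pics/p62.png

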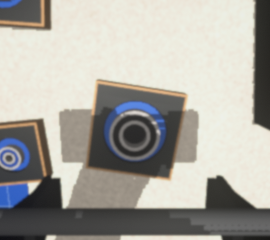

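View pics/rect.png

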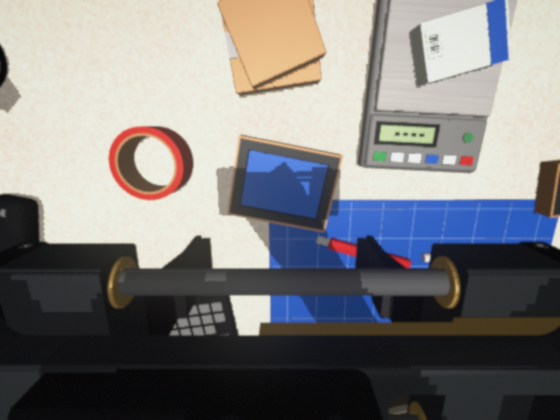

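The large bearing is seated in its recess at crop (135,133). The rectangular recess is clear at (284,185), the tape is at (150,162) and the box is on the scale at (460,40). Next I'll check IK and take the box.

```bash
python3 - <<'E'
from h import *
r=np.radians; ok=None
for a,b in ((105,78.7),(-75,-101.3)):
    s=[robot.solve_ik([602.6,.3,z],[DN,0,r(a)]) for z in (55,230)]+[robot.solve_ik([427.5,207,z],[DN,0,r(b)]) for z in (33,230)]
    print(a,[None if q is None else np.round(q,2) for q in s])
    if ok is None and all(q is not None for q in s): ok=(a,b)
print(ok)
a,b=ok
go(602.6,.3,230,r(a))
pick(602.6,.3,45+9.5,r(a),40)
place(427.5,207,33.5,r(b)); print(robot.current_t())
E
```

```text
105 [array([ 0.74,  0.64, -1.09,  1.72,  0.61,  1.16, -0.26]), array([ 0.79,  0.46, -1.15,  1.53,  0.42,  1.42, -0.12]), array([ 0.49,  0.42, -1.17,  2.04,  0.47,  0.98, -1.12]), array([ 0.66,  0.04, -1.2 ,  1.82,  0.04,  1.31, -0.75])]
-75 [array([-0.72,  0.49,  0.82,  1.8 , -0.41,  1.03, -2.62]), array([-0.98,  0.44,  1.22,  1.62, -0.42,  1.38, -2.59]), array([ 0.42,  0.37, -1.09,  2.04,  0.4 ,  0.96,  2.07]), array([-1.75, -0.19,  1.11,  1.9 ,  0.18,  1.33,  2.25])]
(105, 78.7)
pick hit False w 63.70408878944404 F 39.98939573764801 p [6.027e+02 2.000e-01 5.470e+01]
held w 63.976468763753985 F [ 0.1011917   0.641421   -2.15689437]
place hit True [427.4 207.   33.6] yaw 1.3736390644281014 F [-0.79797501 -0.39059428  6.3674139 ]
46.45
```

```bash
python3 - <<'E'
from h import *
leave(); p=robot.current_eef_pos()
go(438,180,280,1.3); 
q,d,c,W=tops((54,),(427,207),80); cv2.imwrite("pics/pbox.png",q[:,:,::-1])
go(600,60,300,1.0)
t,d,c=grab("top"); cv2.imwrite("pics/top1.png",t[:,:,::-1]); W=cloud(d,c); W0=cloud(np.load("top0.npz")["d"],np.load("top0.npz"))
print("tape diff",np.abs(W-W0)[235:300,100:155,2].mean()); print(robot.current_t())
E
```

```text
54 circ [427.4 207.2] 113.5 rect [426.9 207.   95.9  64.7  78.9] px [270. 163.]
tape diff 10.45095754719415
50.025
```

View pics/pbox.png

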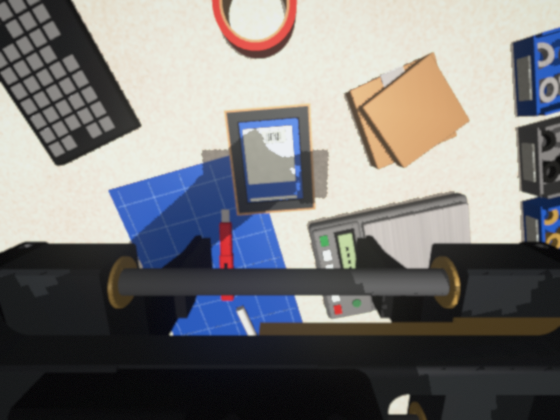

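View pics/top1.png

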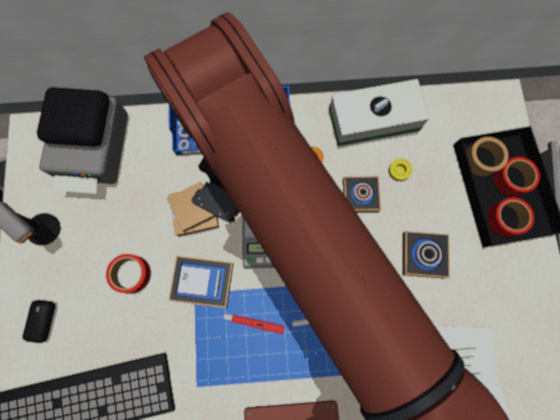

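The box lies in the rectangular recess at (200,281) in the top view. The bearings show at (362,193) and (428,254), and the tape is unmoved at (127,273). I'm handing the job in.

```bash
python3 - <<'E'
from h import *
print(job_done())
E
```

```text
the job is handed in; nothing more can be done
None
```

All four parts are packed flat in their matching recesses, the tape was left in place, and I handed the job in at about 50 s on the robot clock; the judge's verdict was not shown.

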